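Pack the shoe-polish caddy and clip the suede brush in

TASK

Get the shoe-polish caddy ready to be carried: first move the polish tin that was left in the brush bay to the empty pad, so that the three tins lie flat in a neat row, each centred on its pad. Then lay the suede brush on its bristles in the bay and clip its snap hook onto the steel eye there: press the gate in against the bar until the bar is inside the hook and the gate has sprung fully shut. Let go of everything and leave the other things on the bench as they are.

Things in the scene. Friction and masses are not known exactly. Their poses are not given: they have to be found in the camera images.
- caddy: Green plastic caddy of two stacked tiers, fixed, 244 mm (x) by 302 mm (y), 128 mm high. Origin under its centre on the bench, z up. Only the open top tier is used: floor 100 mm up, 4 mm walls 28 mm above it; inside x -118 to 118, y -147 to 147 mm. A 4 mm thick, 10 mm high divider at x = 4 mm parts the row of tins (-x side, pads on the line x = -58 mm) from the brush bay (+x side).
- bay (a point): Point on the floor of the brush bay, 62, 20, 100 mm in the caddy's frame; axes as the caddy's. The bay is the long trough x -56 to +56 mm, y -167 to +127 mm from this point. The brush belongs here, along y, hook end towards -y where the eye is.
- pad1: One of three black rubber rounds, 68 mm across and flat, on the top tier's floor that mark the places of the row of tins, 72 mm apart along the caddy's y. Origin at its centre, at the height of the tier's floor. Which of pad1, pad2, pad3 is left, middle or right varies; at the start two of the three carry a tin and one is empty.
- pad2: Another of the three pads, as pad1.
- pad3: The third of the three pads, as pad1.
- tin_black_mid (a point): Centre (half-way up, 11 mm above its underside) of the black-lidded round aluminium polish tin, lying flat: 62 mm diameter, 22 mm high, 70 g. z axis up out of the lid. Of the three tins, two stand on pads at the start and one (which one varies) lies in the brush bay.
- tin_brown_mid (a point): Centre (half-way up, 11 mm above its underside) of the brown-lidded round aluminium polish tin, lying flat: 62 mm diameter, 22 mm high, 70 g. z axis up out of the lid. See tin_black_mid.
- tin_red_mid (a point): Centre (half-way up, 11 mm above its underside) of the dark red-lidded round aluminium polish tin, lying flat: 62 mm diameter, 22 mm high, 70 g. z axis up out of the lid. See tin_black_mid.
- brush_mid (a point): Centre of the suede brush's wooden block, 120 mm (x) by 36 mm (y) by 26 mm (z), 29 mm above the tips of the nylon bristles (110 x 32 mm) that it stands on. x axis along the brush towards its snap hook, z up. 120 g in all, +-25 %; balances about 30 mm from here towards the hook. The rigid aluminium hook is fixed to the +x end in the upright x-z plane, 79 to 152 mm along x.
- hook_mid (a point): Middle of the snap hook's opening, 113.5 mm along brush x from brush_mid and 28.5 mm above the bristle tips; axes as brush_mid. Hook of 7 mm rod, 73 mm long, 41 mm high, spine on top, gate underneath (underside 9 mm above the bristle tips). Clear opening 26 mm high, x -28 to +32 mm. Beyond the gate's tip a 2 mm gap, then the nose (x 20 to 30 mm), which turns up into the bowl at the hook's end.
- gate_tip (a point): Tip of the brass gate, a 5.5 mm rod hinged 37 mm nearer the brush (pin 21.5 mm towards the brush from hook_mid and 16.5 mm below it). A bar pressed against its underside 20 to 37 mm from the pin swings it up and inward; drawing the brush back (hook end last) by 15 to 20 mm then brings the bar past this tip into the bowl above the nose, and the gate springs shut under the bar, squeezing it along with up to 12 N.
- gate (a joint): Angle of the brass snap-hook gate about its pin: 0 shut, up to 0.75 rad when swung inward (upward). A spring shuts it: 0.03 N m shut, 0.08 N m fully open, that is about 1 to 3 N where the bar presses; the brush's own weight does not open it.
- eye_bar (a point): Middle of the crossbar of the steel pad eye screwed to the brush bay's floor, 62, -100 mm in the caddy's frame. The eye is an upright staple of 6 mm rod; the bar runs level along the caddy's x (this x axis), its centre line 22.5 mm above the bay's floor, with 38 mm clear between the legs and 17 mm clear between bar and 2 mm base plate.
- jar_mid (a point): Centre (30 mm up) of a glass jar with black screw lid, 50 mm diameter, 60 mm high, near the brush. Not to be disturbed.
- horn: Wooden shoe horn lying flat, 175 mm long (its x, -83 to 92 mm), 42 mm wide, 11 mm high; origin under its middle. Lies beside the brush. Not to be disturbed.
- dauber: Small polish dauber lying bristles up, 110 mm long (its x, -73 to 37 mm), 30 mm wide, 28 mm high; origin on the bench. Not to be disturbed.
- bottle: Black bottle with red cap, 52 mm diameter, 125 mm high; origin under its centre. Not to be disturbed.
- spray: Blue can, 48 mm diameter, 160 mm high; origin under its centre. Not to be disturbed.
- shoebrush: Big dark shoe brush standing on its bristles, 150 x 50 mm, 46 mm high; origin under its centre. Not to be disturbed.
Not all that is in view belongs to the job. Leave any turquoise look-alike of the part that bears tin_brown_mid alone.

How it is judged:
On the way, in this order (a step that is already met when the one before it is completed fails the run):
1. each of the three pads carries a tin, lying flat (((horizontal distance between tin_black_mid and pad1 below 0.01 m and z of tin_black_mid in the frame of caddy below 0.114 m and angle between tin_black_mid's own z axis and vertical below 0.08 rad) or (horizontal distance between tin_brown_mid and pad1 below 0.01 m and z of tin_brown_mid in the frame of caddy below 0.114 m and angle between tin_brown_mid's own z axis and vertical below 0.08 rad) or (horizontal distance between tin_red_mid and pad1 below 0.01 m and z of tin_red_mid in the frame of caddy below 0.114 m and angle between tin_red_mid's own z axis and vertical below 0.08 rad)) and ((horizontal distance between tin_black_mid and pad2 below 0.01 m and z of tin_black_mid in the frame of caddy below 0.114 m and angle between tin_black_mid's own z axis and vertical below 0.08 rad) or (horizontal distance between tin_brown_mid and pad2 below 0.01 m and z of tin_brown_mid in the frame of caddy below 0.114 m and angle between tin_brown_mid's own z axis and vertical below 0.08 rad) or (horizontal distance between tin_red_mid and pad2 below 0.01 m and z of tin_red_mid in the frame of caddy below 0.114 m and angle between tin_red_mid's own z axis and vertical below 0.08 rad)) and ((horizontal distance between tin_black_mid and pad3 below 0.01 m and z of tin_black_mid in the frame of caddy below 0.114 m and angle between tin_black_mid's own z axis and vertical below 0.08 rad) or (horizontal distance between tin_brown_mid and pad3 below 0.01 m and z of tin_brown_mid in the frame of caddy below 0.114 m and angle between tin_brown_mid's own z axis and vertical below 0.08 rad) or (horizontal distance between tin_red_mid and pad3 below 0.01 m and z of tin_red_mid in the frame of caddy below 0.114 m and angle between tin_red_mid's own z axis and vertical below 0.08 rad))), for 0.2 s.
2. the eye's bar has pushed the gate inward and is passing into the hook (value of joint gate above 0.2 rad and x of eye_bar in the frame of hook_mid between -0.026 and 0.032 m and y of eye_bar in the frame of hook_mid between -0.024 and 0.024 m and z of eye_bar in the frame of hook_mid between -0.0135 and 0.0135 m).
At the end, for the whole second after the job is handed in: Each of the three pads carries one tin, lying flat and within 10 mm of the pad's centre; the suede brush stands level on its bristles on the floor of the brush bay (within 5 mm of that height and 0.08 rad); the eye's crossbar is inside the snap hook's opening and the gate is shut (under 0.06 rad) (all of step 1 and x of eye_bar in the frame of hook_mid between -0.026 and 0.032 m and y of eye_bar in the frame of hook_mid between -0.024 and 0.024 m and z of eye_bar in the frame of hook_mid between -0.0135 and 0.0135 m and value of joint gate below 0.06 rad and angle between brush_mid's own z axis and vertical below 0.08 rad and z of brush_mid in the frame of caddy between 0.124 and 0.134 m and x of brush_mid in the frame of caddy above 0.015 m); the robot touches nothing.
It fails at once if the glass jar is shifted by more than 30 mm or knocked over (distance of jar_mid from where it was at the start of the episode above 0.03 m or angle between jar_mid's own z axis and vertical above 0.4 rad).
It fails at once if the shoe horn or the dauber is shifted by more than 30 mm ((distance of horn from where it was at the start of the episode above 0.03 m or angle between horn's own z axis and vertical above 0.4 rad) or (distance of dauber from where it was at the start of the episode above 0.03 m or angle between dauber's own z axis and vertical above 0.4 rad)).
It fails at once if the bottle, the can or the shoe brush is shifted by more than 30 mm or knocked over ((distance of bottle from where it was at the start of the episode above 0.03 m or angle between bottle's own z axis and vertical above 0.4 rad) or (distance of spray from where it was at the start of the episode above 0.03 m or angle between spray's own z axis and vertical above 0.4 rad) or (distance of shoebrush from where it was at the start of the episode above 0.03 m or angle between shoebrush's own z axis and vertical above 0.4 rad)).
It also fails if it takes over 54 s, if anything falls off the work surface, if the arm or the gripper's body presses on something with over 40 N, if the wrist force passes 120 N, or if a joint passes its speed limit or range.

ROBOT

A 6-joint arm with a two-finger parallel gripper is mounted at the origin on the work surface. World frame = base frame: x ahead of the robot, y to its left, z up, the work surface at z = 0. Lengths are in m, angles in rad, forces in N, time in s.
With the tool pointing down it reaches from about 0.375 to 0.9 m from the base axis. Payload 3.1 kg.
Tool frame: the origin (TCP) lies at the very end of the fingers, on their centre line; the grasp point (between the pads) lies 19 mm behind it (r.grip_depth is the distance from the TCP to the grasp point, in m); z points along the fingers, y is the line along which they close (so a half turn about z gives the same grasp; the last joint's range is limited). The gripper opens to 85 mm and grips with 20 to 120 N. Pads are 22 mm wide; open, the fingers measure 114 mm over their backs; the gripper's body (76 mm by 85 mm) begins 54 mm behind the grasp point. The pads swing forward as they close: fully open they stand 13 mm farther back than shut.
Start: joints at [0.976, 0.527, 1.433, -0, 1.181, -0.178], TCP at [0.253, 0.571, 0.2] pointing down, gripper open.
Joint ranges: [-3.08, 3.08], [-0.75, 2.2], [0.22, 2.44], [-1.43, 4.57], [0, 2.65], [-2.85, 2.85]. Speed limits (rad/s): [2.79, 2.79, 3.14, 3.14, 3.14, 3.14].

INTERFACE

Orientations are given as a unit quaternion [w, x, y, z].
In Python, from bench import r gives the robot as it stands.
- The arm moves only by the shell command python3 -m pendant 'ROWS' [OPENING] [FORCE]. ROWS is JSON, a list that holds one entry, the list of rows, each a list of 4 numbers: the shift along the world's x, y, z in cm, then the turn about the world's z in rad. A call has 1 to 10 rows; each row is the pose to reach, as a shift and turn from the pose commanded when the call began; what a row does not reach only later rows make up. A row lasts 1/10 s, in which the tool goes at most 50 mm and 8.59 degrees, less where a joint would pass 70% of its speed; a pose out of reach is approached as far as the arm can. A call with a gripper value outside its range is refused whole. OPENING is the finger opening in cm, from 0 to 8.54, set as the call begins (- or left out, the last holds). The fingers move at their own pace and stop on an object; FORCE is the grip in N (left out, the last holds). Time passes only in rows, so rows that repeat a pose let the fingers close. It gives the time, the measured TCP pose, the force, the opening and the grip force at its end, in the units of the state.
- r.sense(): the state, without advancing time (a new reading comes with each control period).
- r.grab_frame(name): name is "scene" or "top" or "wrist"; returns a dict with "frame" (400x640x3 uint8, red, green, blue), "range_z" (400x640 float32, m along the optical axis (not along the pixel's ray), 0 where there is no reading), "vertical_fov" (degrees; the focal length in pixels is half the picture's height over the tangent of half this angle, whatever the lens; pixels are square), "cx", "cy" (the principal point, pixels), "pose" (4x4, takes a point from camera to world coordinates). Camera axes: x right, y down, z forward; pixel columns grow to the right and rows downward; lengths in m; the calibration is good to about 2 mm. A picture is of the moment at which its call begins.
- r.hand_in(): hands the job in; it is judged then, once.
The state is a dict: "clock": time; "joint_pos": joint angles; "joint_vel": joint speeds; "effort": joint torques, N m; "position": TCP position; "ee_rot": TCP orientation; "force": force on the tool from outside, world axes, zero at the start; "wrist_torque": the same for the moment, N m; "opening": finger opening in m; "grip_force": force on a finger pad.
Only numpy, scipy, OpenCV 4.12 (cv2) and the standard library are available. Lean on these libraries where they do the work, as an engineer would, in place of code of your own. Each camera call takes 0.05 s, during which the arm holds its last target. There are 200 camera calls.

## Working session

There is one attempt and no reset: what is moved stays moved. The work goes in short steps, Python scripts to look and compute and a shell command to move; the robot and the scene stay as the last step left them, time stands still between calls to the robot, and variables do not carry over. Pictures are saved under pics/ and viewed, at most 13 in all, crops included, and the job is handed in when it is done.

```bash
ls; mkdir -p pics
cat > h.py <<'E'
import numpy as np,cv2
from bench import r
def grab(n):
    f=r.grab_frame(n); np.savez('/tmp/%s.npz'%n,**f); return f
def load(n): return dict(np.load('/tmp/%s.npz'%n))
def pts(f):
    h,w=f['range_z'].shape; fl=h/2/np.tan(np.radians(float(f['vertical_fov']))/2)
    v,u=np.mgrid[:h,:w]; z=f['range_z']
    P=np.stack([(u-f['cx'])/fl*z,(v-f['cy'])/fl*z,z],-1)
    return P@f['pose'][:3,:3].T+f['pose'][:3,3]
def ray(f,u,v,zp):
    fl=200/np.tan(np.radians(float(f['vertical_fov']))/2)
    d=f['pose'][:3,:3]@np.array([(u-f['cx'])/fl,(v-f['cy'])/fl,1]); o=f['pose'][:3,3]
    return o+d*(zp-o[2])/d[2]
def save(f,n): cv2.imwrite('pics/'+n,f['frame'][...,::-1])
E
python3 - <<'E'
from h import *
for n in ['top','scene']:
    f=grab(n); save(f,n+'0.png'); print(n,f['pose'].round(3).tolist(),f['vertical_fov'],f['cx'],f['cy'])
print(r.sense())
E
```

```text
pics
top [[0.002, -0.987, 0.159, 0.311], [-1.0, -0.002, 0.0, -0.002], [-0.0, -0.159, -0.987, 1.618], [0.0, 0.0, 0.0, 1.0]] 42.19309528247117 311.85769121899557 205.34681824755702
scene [[-0.078, 0.818, -0.569, 1.273], [0.997, 0.071, -0.033, 0.047], [0.013, -0.57, -0.821, 1.134], [0.0, 0.0, 0.0, 1.0]] 49.400920764677764 323.508735192301 195.56185000714146
{'clock': 0.1, 'joint_pos': array([ 9.75486881e-01,  5.28328282e-01,  1.43378111e+00, -7.03532846e-06,
        1.18139019e+00, -1.78494354e-01]), 'joint_vel': array([-9.23124410e-05, -1.55419191e-03, -4.16681454e-03,  7.42811881e-04,
       -2.10459202e-03, -8.98087529e-04]), 'effort': array([-2.11288284e-04, -4.43305886e+01, -1.78584981e+01, -2.22112876e-04,
        3.88432323e-03, -1.40989761e-05]), 'position': array([0.25260376, 0.570912  , 0.19895692]), 'ee_rot': array([-3.56749480e-04,  2.06900763e-01,  9.78361470e-01, -8.84213609e-04]), 'force': array([0.14702437, 0.18279677, 0.38506082]), 'wrist_torque': array([ 0.01029084,  0.0438796 , -0.03531314]), 'grip_force': 0.0, 'opening': 0.08559466873702903}
```

View pics/top0.png

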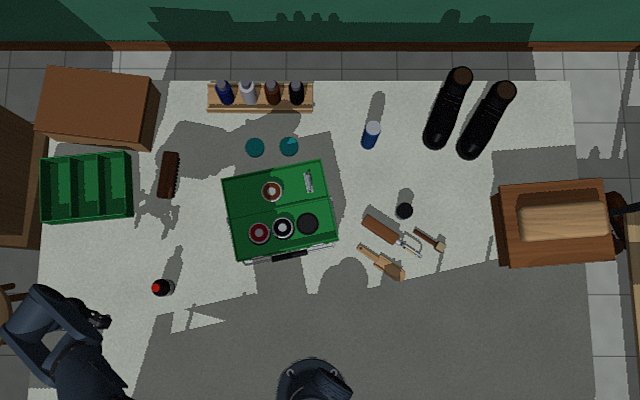

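View pics/scene0.png

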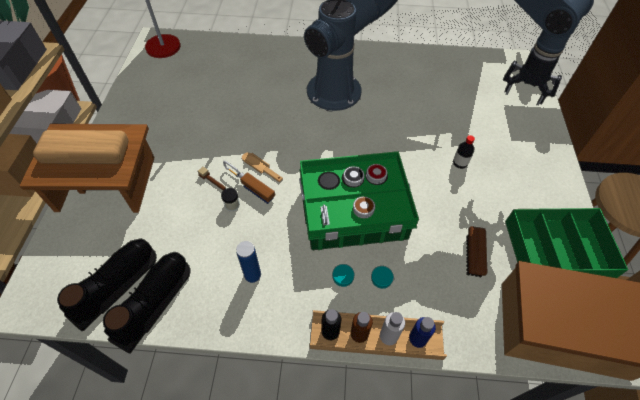

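The scene offers these candidates for the tin to move, with top-view pixels:
- Brown tin in the bay (271,191)
- Red tin (259,232), on a pad
- Black tin (283,228), on a pad
- Turquoise look-alikes (254,147) and (289,147), on the bench

The empty pad is at (307,224). I choose the brown tin, as it's the one in the bay. The brush is at (381,229) with its hook at (410,243), the jar at (404,210), the horn at (380,262) and the dauber at (429,239).

Run:
```python
from h import *
f=load('top'); P=pts(f); im=f['frame']
a=cv2.resize(im[150:290,215:455],None,fx=3.3,fy=3.3,interpolation=cv2.INTER_CUBIC); cv2.imwrite('pics/crop.png',a[...,::-1])
hsv=cv2.cvtColor(im,cv2.COLOR_RGB2HSV)
# caddy
roi=np.zeros(im.shape[:2],bool); roi[150:275,215:345]=1
rim=roi&(abs(P[...,2]-.128)<.004)
q=P[rim][:,:2].astype(np.float32); print('rim',rim.sum(),cv2.minAreaRect(q))
# tins: tops at z .122
t=roi&(abs(P[...,2]-.1225)<.0035)&((hsv[...,1]<110)|(hsv[...,0]<25)|(hsv[...,0]>160)|(hsv[...,2]<50))
t&=~((hsv[...,0]>40)&(hsv[...,0]<80)&(hsv[...,1]>120))
n,l,s,c=cv2.connectedComponentsWithStats(t.astype(np.uint8))
for i in range(1,n):
    if s[i,4]>25: print('tin?',c[i].round(1),s[i,4],P[l==i].mean(0).round(4),cv2.minEnclosingCircle(P[l==i][:,:2].astype(np.float32)))
r2=np.zeros_like(roi); r2[195:290,345:450]=1
o=r2&(P[...,2]>.006)
n,l,s,c=cv2.connectedComponentsWithStats(o.astype(np.uint8))
for i in range(1,n):
    if s[i,4]>25: print('obj',c[i].round(1),s[i,4],P[l==i].mean(0).round(4),P[l==i][:,2].max().round(3),cv2.minAreaRect(P[l==i][:,:2].astype(np.float32)))
```

```text
rim 793 ((0.5438343286514282, 0.09490084648132324), (0.24527607858181, 0.3064572215080261), 12.118284225463867)
tin? [271.1 191.2] 241 [0.5938 0.1186 0.1225] ((0.5943524837493896, 0.1193094253540039), 0.030995849519968033)
tin? [281.9 227.1] 251 [0.488  0.0857 0.1225] ((0.48759031295776367, 0.08632178604602814), 0.030462117865681648)
tin? [258.4 232.9] 248 [0.4711 0.1535 0.1222] ((0.471953809261322, 0.15351782739162445), 0.031064126640558243)
obj [403.2 211.1] 260 [ 0.5437 -0.2774  0.066 ] 1.618 ((0.4341694116592407, -0.16440948843955994), (0.05115243420004845, 0.4047594964504242), 44.318511962890625)
obj [385.  233.1] 628 [ 0.4791 -0.2232  0.0493] 1.618 ((0.4417212903499603, -0.14544479548931122), (0.17289848625659943, 0.34781765937805176), 15.843785285949707)
obj [430.8 241.4] 210 [ 0.4551 -0.3655  0.0329] 1.618 ((0.4132614731788635, -0.1956416368484497), (0.09072773158550262, 0.42885851860046387), 15.84438705444336)
obj [379.6 261.7] 349 [ 0.3941 -0.2099  0.0146] 1.618 ((0.38680365681648254, -0.13615746796131134), (0.11862892657518387, 0.2848380208015442), 6.785951614379883)
```

View pics/crop.png

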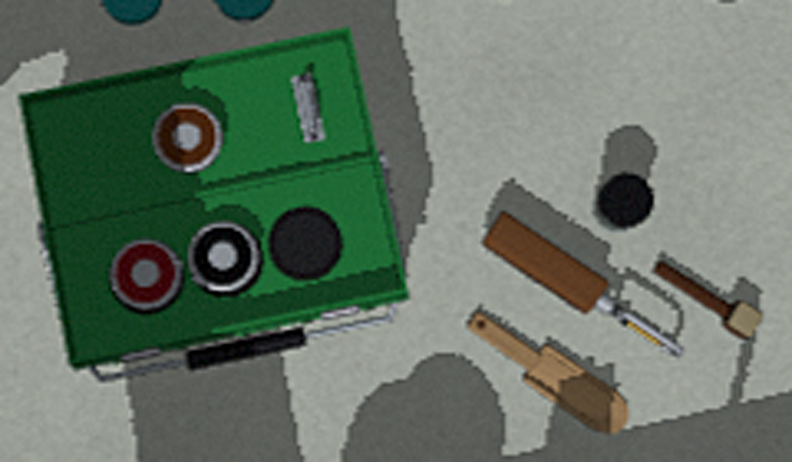

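The crop confirms the brown-lidded tin in the bay. The pad on the right is empty, the eye is at the top right of the caddy, and the brush's hook points toward the lower right. Next I measure the brush and the clearances around it.

```bash
cat > m.py <<'E'
from h import *
f=load('top'); P=pts(f); im=f['frame']; ok=(f['range_z']>0)
hsv=cv2.cvtColor(im,cv2.COLOR_RGB2HSV)
def rect(m):
    (c,s,a)=cv2.minAreaRect(P[m][:,:2].astype(np.float32)); return np.round(c,4),np.round(s,4),round(a,1)
r2=np.zeros(ok.shape,bool); r2[195:290,345:455]=1
r2&=ok
def comps(m,mn=15):
    n,l,s,c=cv2.connectedComponentsWithStats(m.astype(np.uint8),connectivity=8)
    for i in range(1,n):
        if s[i,4]>mn: yield c[i].round(1),s[i,4],P[l==i].mean(0).round(4),P[l==i][:,2].max().round(3),rect(l==i)
print('block'); [print(*x) for x in comps(r2&(P[...,2]>.035)&(P[...,2]<.048))]
print('low'); [print(*x) for x in comps(r2&(P[...,2]>.006)&(P[...,2]<.3))]
g=np.zeros(ok.shape,bool); g[150:275,215:345]=1; g&=ok
print('pad'); [print(*x) for x in comps(g&(abs(P[...,2]-.1)<.006)&(hsv[...,1]<120),30)]
# hook pixels in block frame
E
python3 m.py
```

```text
block
[381.  230.1] 457 [ 0.4887 -0.2124  0.0416] 0.048 (array([ 0.4831, -0.2216]), array([0.1516, 0.0377]), 55.7)
low
[403.1 211.2] 258 [ 0.5455 -0.2796  0.054 ] 0.073 (array([ 0.554 , -0.2836]), array([0.0507, 0.065 ]), 61.1)
[384.9 233. ] 624 [ 0.4801 -0.2247  0.0392] 0.056 (array([ 0.47  , -0.2495]), array([0.2155, 0.0471]), 55.8)
[430.8 241.5] 208 [ 0.4565 -0.369   0.0176] 0.036 (array([ 0.4621, -0.3621]), array([0.1127, 0.0279]), 55.0)
[379.6 261.7] 348 [ 0.3943 -0.2105  0.01  ] 0.019 (array([ 0.3995, -0.2084]), array([0.1581, 0.0474]), 50.1)
pad
[308.3 182.1] 90 [0.6258 0.0097 0.1013] 0.106 (array([0.6256, 0.0105]), array([0.0625, 0.0196]), 11.8)
[306.9 223.5] 307 [0.5011 0.0134 0.1012] 0.106 (array([0.5018, 0.0141]), array([0.062 , 0.0607]), 22.3)
```

```bash
python3 -m pendant '[[[34.1,-45.2,0,-0.942],[34.1,-45.2,0,-0.942],[34.1,-45.2,0,-0.942],[34.1,-45.2,0,-0.942],[34.1,-45.2,0,-0.942],[34.1,-45.2,0,-0.942],[34.1,-45.2,0,-0.942],[34.1,-45.2,0,-0.942],[34.1,-45.2,0,-0.942],[34.1,-45.2,0,-0.942]]]' 7.3 40
python3 -m pendant '[[[8,-10,0,0],[8,-10,0,0],[8,-10,0,0],[8,-10,0,0],[8,-10,0,0]]]' 2>&1 | head -0; python3 -c "
from bench import r;s=r.sense();print(s['clock'],s['position'],s['ee_rot'],s['opening'])"
```

```text
clock: 1.1
position: [0.5547, 0.1705, 0.1995]
ee_rot: [-0.0, 0.628, 0.778, -0.0]
force: [1.0, 0.1, -0.5]
opening: 0.0728
grip_force: 0.0
1.6 [0.63349463 0.07192146 0.19891449] [-1.06766942e-03  6.28917500e-01  7.77471183e-01 -4.45535471e-04] 0.07320484253349818
```

```bash
python3 -m pendant '[[[-4,4.7,0,0],[-4,4.7,0,0],[-4,4.7,0,0]]]'
python3 - <<'E'
from h import *
s=r.sense();print(s['position'])
f=grab('wrist'); save(f,'w1.png'); P=pts(f); ok=f['range_z']>0
g=ok&(abs(P[...,2]-.1225)<.004)&(np.hypot(P[...,0]-.594,P[...,1]-.119)<.045)
hsv=cv2.cvtColor(f['frame'],cv2.COLOR_RGB2HSV); g&=~((hsv[...,0]>40)&(hsv[...,0]<90)&(hsv[...,1]>110))
print(g.sum(),cv2.minEnclosingCircle(P[g][:,:2].astype(np.float32)),P[g].mean(0))
E
```

```text
clock: 1.9
position: [0.5911, 0.1223, 0.1998]
ee_rot: [-0.001, 0.627, 0.779, -0.001]
force: [0.6, -0.1, 0.0]
opening: 0.0726
grip_force: 0.0
[0.59113385 0.12227436 0.19978566]
4543 ((0.5925137996673584, 0.11881275475025177), 0.030947981402277946) [0.59217851 0.12011189 0.12235554]
```

View pics/w1.png

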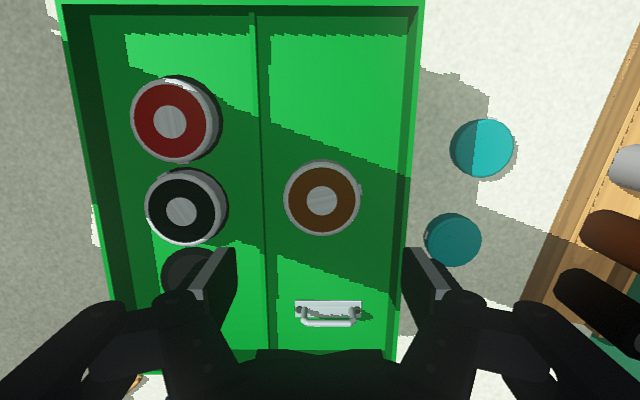

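The wrist view shows the brown tin centred at (322,200), the eye at (327,313), and the empty pad partly hidden near (190,275). I descend onto the tin.

```bash
python3 -m pendant '[[[0.15,-0.35,-4,0],[0.15,-0.35,-7,0],[0.15,-0.35,-9.3,0],[0.15,-0.35,-9.3,0],[0.15,-0.35,-9.3,0]]]' 6.9
python3 -m pendant '[[[0,0,0,0],[0,0,0,0],[0,0,0,0],[0,0,0,0]]]' 5.5 40
```

```text
clock: 2.45
position: [0.5964, 0.1155, 0.107]
ee_rot: [0.0, 0.628, 0.778, 0.0]
force: [-0.3, 0.6, 0.7]
opening: 0.0691
grip_force: 0.0
clock: 2.85
position: [0.5961, 0.1159, 0.1077]
ee_rot: [0.001, 0.628, 0.778, 0.0]
force: [0.3, -0.4, -0.0]
opening: 0.0548
grip_force: 0.0
```

Run:
```python
from h import *
s=r.sense();print(s['position'],s['opening'],s['grip_force'])
f=grab('wrist'); save(f,'w2.png'); P=pts(f); ok=f['range_z']>0
g=ok&(abs(P[...,2]-.1225)<.004)&(np.hypot(P[...,0]-.594,P[...,1]-.119)<.045)
hsv=cv2.cvtColor(f['frame'],cv2.COLOR_RGB2HSV); g&=~((hsv[...,0]>40)&(hsv[...,0]<90)&(hsv[...,1]>110))
print(g.sum(),P[g].mean(0))
# finger tips depth
Q=P[ok&(np.hypot(P[...,0]-s['position'][0],P[...,1]-s['position'][1])<.06)]
```

```text
[0.59605565 0.11587454 0.10767018] 0.05476427199629738 0.0
10262 [0.59219456 0.12066785 0.12237695]
```

View pics/w2.png

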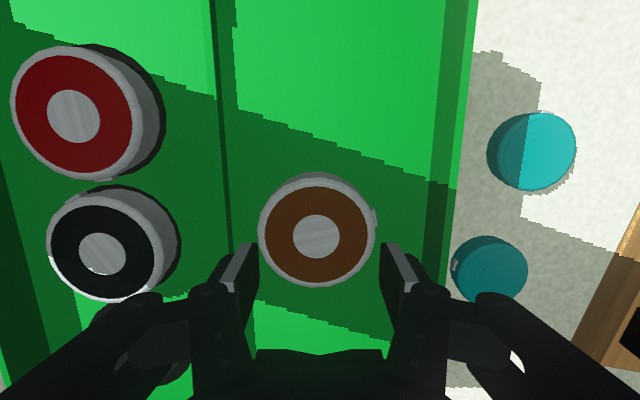

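The wrist view shows the tin at (317,236) and the fingertips at (245,262) and (392,262). They look higher than the lid, so I check the tips' height by depth.

```bash
python3 - <<'E'
from h import *
f=load('wrist'); P=pts(f)
for u,v in [(250,250),(255,262),(240,270),(228,285),(388,250),(383,262),(400,270),(316,236)]: print(u,v,f['range_z'][v,u].round(4),P[v,u].round(4))
print(f['pose'].round(3))
E
cat >> h.py <<'E'
E
python3 -c "
from bench import r;s=r.sense();print(s['position'],s['joint_pos'])"
```

```text
250 250 0.1366 [0.565  0.1205 0.1561]
255 262 0.1444 [0.5673 0.1125 0.1503]
240 270 0.1206 [0.5647 0.1201 0.1728]
228 285 0.1147 [0.5625 0.1175 0.1795]
388 250 0.138 [0.6207 0.1319 0.1549]
383 262 0.1415 [0.6207 0.1254 0.1531]
400 270 0.121 [0.6215 0.1322 0.1725]
316 236 0.171 [0.5928 0.1187 0.1225]
[[ 0.977  0.203  0.058  0.58 ]
 [ 0.211 -0.941 -0.265  0.182]
 [ 0.001  0.271 -0.963  0.282]
 [ 0.     0.     0.     1.   ]]
[0.59591352 0.11586969 0.10744622] [ 8.18083424e-03  6.17951841e-01  1.56245047e+00 -3.42112039e-05
  9.60104132e-01 -2.03957165e-01]
```

Run:
```python
from h import *
f=load('wrist'); P=pts(f)
for u in (248,390):
  for v in range(225,262,4): print(u,v,P[v,u].round(3),f['frame'][v,u])
f=grab('scene'); P=pts(f); ok=f['range_z']>0
a=cv2.resize(f['frame'][60:260,270:450],None,fx=3,fy=3,interpolation=cv2.INTER_CUBIC); cv2.imwrite('pics/s2.png',a[...,::-1])
```

```text
248 225 [0.555 0.109 0.101] [19 98 39]
248 229 [0.555 0.106 0.1  ] [20 98 38]
248 233 [0.555 0.103 0.1  ] [19 98 37]
248 237 [0.556 0.101 0.101] [19 97 36]
248 241 [0.556 0.098 0.099] [16 96 35]
248 245 [0.563 0.119 0.15 ] [67 76 73]
248 249 [0.564 0.12  0.155] [68 78 74]
248 253 [0.565 0.12  0.159] [20 29 21]
248 257 [0.565 0.12  0.162] [20 28 21]
248 261 [0.566 0.119 0.163] [16 26 18]
390 225 [0.635 0.126 0.101] [ 21 100  40]
390 229 [0.636 0.123 0.1  ] [22 98 39]
390 233 [0.637 0.12  0.099] [20 99 41]
390 237 [0.637 0.118 0.1  ] [20 97 37]
390 241 [0.58  0.182 0.282] [21 98 40]
390 245 [0.622 0.133 0.151] [67 76 72]
390 249 [0.621 0.132 0.155] [71 78 75]
390 253 [0.621 0.132 0.158] [16 24 16]
390 257 [0.62  0.132 0.161] [20 27 21]
390 261 [0.62  0.131 0.164] [17 27 19]
```

View pics/s2.png

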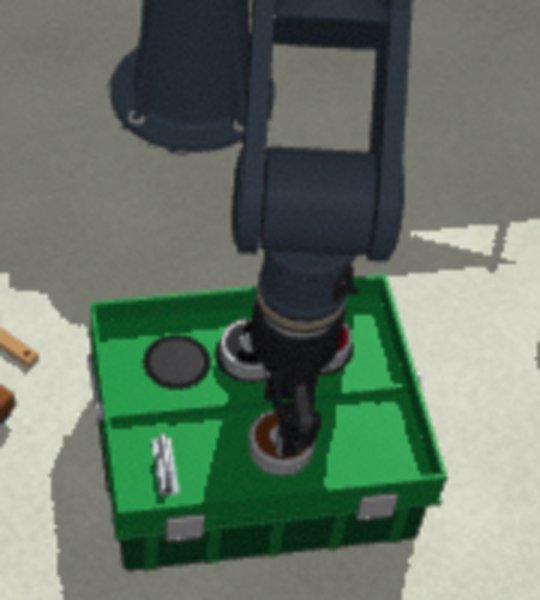

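The scene view confirms the fingertips float above the tin: by depth they sit near z 0.15, about 4 cm above the reported TCP. I reopen, align, and descend in small steps while watching the force.

```bash
cat >> h.py <<'E'
def tips():
    "finger tip height and centre seen by wrist camera"
    s=r.sense(); f=grab('wrist'); P=pts(f); p=s['position']
    d=P-p; R=s['ee_rot']; a=2*np.arctan2(R[2],R[1])-np.pi/2
    c=d[...,0]*np.cos(a)+d[...,1]*np.sin(a); t=-d[...,0]*np.sin(a)+d[...,1]*np.cos(a)
    m=(f['range_z']>0)&(f['range_z']<.25)&(abs(t)<.016)&(abs(abs(c)-s['opening']/2-.002)<.008)&(f['frame'].max(-1)<110)&(np.ptp(f['frame'],-1)<25)
    for sg in (-1,1):
        q=P[m&(c*sg>0)]; print('tip',sg,len(q),np.sort(q[:,2])[:40:8].round(4) if len(q) else '',q[q[:,2].argsort()[:20]].mean(0).round(4) if len(q) else '')
    print(p.round(4),s['opening'].round(4),s['force'].round(1),s['grip_force'])
    return f,P
E
python3 -m pendant '[[[-0.35,0.3,0,0],[-0.35,0.3,0,0],[-0.35,0.3,0,0],[-0.35,0.3,0,0],[-0.35,0.3,-1,0],[-0.35,0.3,-1.5,0],[-0.35,0.3,-1.5,0]]]' 6.9
python3 - <<'E'
from h import *
f,P=tips()
g=(abs(P[...,2]-.1225)<.004)&(np.hypot(P[...,0]-.594,P[...,1]-.119)<.045)
hsv=cv2.cvtColor(f['frame'],cv2.COLOR_RGB2HSV); g&=~((hsv[...,0]>40)&(hsv[...,0]<90)&(hsv[...,1]>110))
print(cv2.minEnclosingCircle(P[g][:,:2].astype(np.float32)))
E
```

```text
clock: 3.65
position: [0.591, 0.1188, 0.0903]
ee_rot: [-0.001, 0.628, 0.778, -0.001]
force: [-0.3, -0.2, 0.4]
opening: 0.0695
grip_force: 0.0
tip -1 3974 [0.1201 0.1299 0.1304 0.1308 0.1313] [0.557  0.1102 0.129 ]
tip 1 4307 [0.1087 0.1121 0.1139 0.1148 0.1204] [0.6196 0.1355 0.1122]Traceback (most recent call last):
  File "<stdin>", line 2, in <module>
  File "h.py", line 24, in tips
    print(p.round(4),s['opening'].round(4),s['force'].round(1),s['grip_force'])
                     ^^^^^^^^^^^^^^^^^^
AttributeError: 'float' object has no attribute 'round'
```

```bash
sed -i "s/s\['opening'\].round(4)/s['opening']/" h.py
python3 -m pendant '[[[0.1,0,-0.7,0],[0.1,0,-1.3,0],[0.1,0,-1.7,0],[0.1,0,-1.7,0],[0.1,0,-1.7,0]]]'
python3 -m pendant '[[[0,0,0,0],[0,0,0,0],[0,0,0,0],[0,0,0,0]]]' 5.5 40
python3 -c "
from h import *
tips()"
```

```text
clock: 4.2
position: [0.5931, 0.1188, 0.0747]
ee_rot: [-0.0, 0.628, 0.778, -0.0]
force: [0.0, -1.3, -0.4]
opening: 0.0689
grip_force: 0.0
clock: 4.6
position: [0.5936, 0.1188, 0.0754]
ee_rot: [0.0, 0.628, 0.778, 0.0]
force: [0.2, -0.0, 5.1]
opening: 0.0603
grip_force: 43.7
tip -1 3298 [0.1133 0.1163 0.1168 0.1172 0.1178] [0.5597 0.1219 0.1161]
tip 1 3530 [0.0989 0.1107 0.1123 0.1136 0.1148] [0.6192 0.1359 0.1105]
[0.5936 0.1188 0.0754] 0.06028117592675896 [ 0.2 -0.   5.1] 43.673710227012634
```

Gripped. Lifting, and moving above the empty pad.

```bash
python3 -m pendant '[[[0,0,3,0],[0,0,6,0],[-4,-4,6,0],[-7,-7.5,6,0],[-9.15,-10.5,6,0],[-9.15,-10.5,6,0],[-9.15,-10.5,6,0],[-9.15,-10.5,6,0]]]'
python3 - <<'E'
from h import *
f,P=tips(); f2=grab('top'); Q=pts(f2)
hsv=cv2.cvtColor(f['frame'],cv2.COLOR_RGB2HSV)
g=(f['range_z']>0)&(P[...,2]>.14)&(hsv[...,0]<25)&(hsv[...,1]>80)
print('lid',g.sum(),cv2.minEnclosingCircle(P[g][:,:2].astype(np.float32)),np.percentile(P[g][:,2],[2,98]) if g.any() else '')
save(f,'w3.png')
E
```

```text
clock: 5.45
position: [0.5026, 0.0142, 0.1348]
ee_rot: [0.0, 0.628, 0.778, 0.0]
force: [-0.4, 0.0, -0.9]
opening: 0.0603
grip_force: 43.8
tip -1 3032 [0.0999 0.1003 0.1005 0.1006 0.1008] [0.471  0.0166 0.1003]
tip 1 3072 [0.0997 0.1004 0.1006 0.1008 0.1009] [0.5273 0.0276 0.1004]
[0.5026 0.0142 0.1348] 0.060314986980869595 [-0.4  0.  -0.9] 43.77666234970093
lid 8715 ((0.48976051807403564, 0.007573594339191914), 0.03979435935616493) [0.18066309 0.18305668]
```

```bash
python3 -m pendant '[[[0,0,-3,0],[0,0,-5,0],[0,0,-5.7,0],[0,0,-5.9,0],[0,0,-5.9,0],[0,0,-5.9,0]]]'
python3 -m pendant '[[[0,0,0,0],[0,0,0,0],[0,0,0,0],[0,0,4,0],[0,0,8,0],[0,0,11,0],[0,0,11,0]]]' 7.0
python3 - <<'E'
from h import *
f=grab('wrist');P=pts(f);save(f,'w4.png')
hsv=cv2.cvtColor(f['frame'],cv2.COLOR_RGB2HSV)
g=(abs(P[...,2]-.1225)<.005)&(f['range_z']>0)&~((hsv[...,0]>40)&(hsv[...,0]<90)&(hsv[...,1]>110))
n,l,s,c=cv2.connectedComponentsWithStats(g.astype(np.uint8))
C=np.array([.5438,.0949]);R=np.array([[.9777,-.2099],[.2099,.9777]])
for i in range(1,n):
    if s[i,4]>600: (x,y),rr=cv2.minEnclosingCircle(P[l==i][:,:2].astype(np.float32)); q=(np.array([x,y])-C)@R; print(c[i].round(),s[i,4],round(x,4),round(y,4),round(rr,4),'caddy',q.round(4),np.percentile(P[l==i][:,2],[3,97]).round(4))
E
```

```text
clock: 6.15
position: [0.5026, 0.014, 0.0763]
ee_rot: [0.001, 0.628, 0.778, 0.0]
force: [0.1, 1.0, 0.6]
opening: 0.0602
grip_force: 43.8
clock: 6.85
position: [0.5049, 0.0132, 0.1901]
ee_rot: [0.004, 0.628, 0.778, 0.002]
force: [0.7, -0.3, 0.6]
opening: 0.0699
grip_force: 0.0
[313.  14.] 2262 0.4724 0.1423 0.0284 caddy [-0.0598  0.0613] [0.1199 0.1239]
[314.  93.] 6324 0.4859 0.0858 0.0311 caddy [-0.0585  0.0032] [0.1207 0.1239]
[315. 195.] 4952 0.5012 0.0135 0.031 caddy [-0.0588 -0.0706] [0.1205 0.1238]
```

The tin rests on the pad within about 2 mm. Next I measure the brush block precisely from the top frame.

Run:
```python
from h import *
for n in ['top','scene']:
    f=load(n) if n=='top' else grab(n); P=pts(f); h=cv2.cvtColor(f['frame'],cv2.COLOR_RGB2HSV)
    m=(f['range_z']>0)&(abs(P[...,2]-.042)<.005)&(h[...,0]<20)&(h[...,1]>100)&(np.hypot(P[...,0]-.49,P[...,1]+.212)<.09)
    m=cv2.morphologyEx(m.astype(np.uint8),cv2.MORPH_OPEN,np.ones((3,3)))>0
    (c,s,a)=cv2.minAreaRect(P[m][:,:2].astype(np.float32)); print(n,m.sum(),np.round(c,4),np.round(s,4),a,P[m].mean(0).round(4))
```

```text
top 254 [ 0.4914 -0.2089] [0.116  0.0339] 56.52560806274414 [ 0.4901 -0.2123  0.0418]
scene 298 [ 0.4935 -0.2076] [0.1195 0.0344] 55.42750549316406 [ 0.4964 -0.2048  0.0411]
```

```bash
python3 -m pendant '[[[-2.9,-25,0,-0.805],[-2.9,-25,0,-0.805],[-2.9,-25,0,-0.805],[-2.9,-25,0,-0.805],[-2.9,-25,0,-0.805],[-2.9,-25,0,-0.805],[-2.9,-25,0,-0.805],[-2.9,-25,0,-0.805]]]' 5
cat > b.py <<'E'
from h import *
f,P=tips(); h=cv2.cvtColor(f['frame'],cv2.COLOR_RGB2HSV)
ok=f['range_z']>0
m=ok&(abs(P[...,2]-.042)<.005)&(h[...,0]<20)&(h[...,1]>100)&(np.hypot(P[...,0]-.49,P[...,1]+.212)<.09)
(c,s,a)=cv2.minAreaRect(P[m][:,:2].astype(np.float32)); print('block',m.sum(),np.round(c,4),np.round(s,4),a)
j=ok&(abs(P[...,2]-.06)<.006)&(np.hypot(P[...,0]-.548,P[...,1]+.281)<.05)
print('jar',j.sum(),cv2.minEnclosingCircle(P[j][:,:2].astype(np.float32)) if j.any() else '')
save(f,'w5.png')
E
python3 b.py
```

```text
clock: 7.75
position: [0.4715, -0.235, 0.1843]
ee_rot: [-0.002, 0.883, 0.47, -0.001]
force: [-0.2, 0.3, -0.2]
opening: 0.0504
grip_force: 0.0
tip -1 5097 [0.2188 0.22   0.2205 0.2209 0.2213] [ 0.4493 -0.2221  0.22  ]
tip 1 5083 [0.2189 0.22   0.2206 0.2209 0.2214] [ 0.4911 -0.2498  0.22  ]
[ 0.4715 -0.235   0.1843] 0.050392267407613364 [-0.2  0.3 -0.2] 0.0
block 4595 [ 0.491  -0.2095] [0.1179 0.0348] 55.451446533203125
jar 2309 ((0.5459736585617065, -0.28287848830223083), 0.02511189691722393)
```

View pics/w5.png

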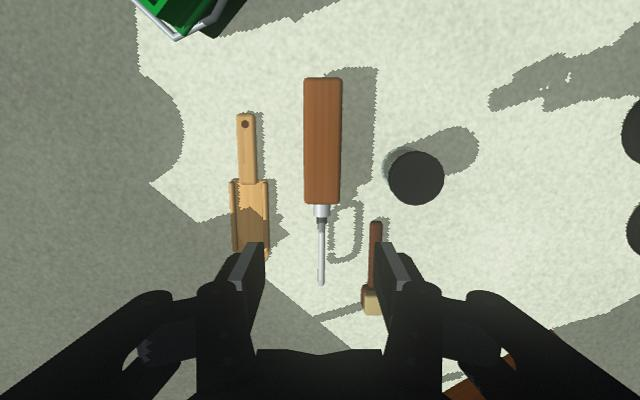

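The wrist view shows the brush block at (323,140), its hook at (320,245), the jar at (416,177), and the horn and dauber either side. The grasp path is clear, so I descend in two stages.

```bash
python3 -m pendant '[[[0.1,-0.15,-5,0],[0.1,-0.15,-10,0],[0.1,-0.15,-14,0],[0.1,-0.15,-17,0],[0.1,-0.15,-17,0],[0.1,-0.15,-17,0]]]' 5
python3 b.py | head -5
```

```text
clock: 8.4
position: [0.4737, -0.2364, 0.0158]
ee_rot: [-0.001, 0.882, 0.471, -0.0]
force: [-0.4, 0.2, 0.1]
opening: 0.0499
grip_force: 0.0
tip -1 4882 [0.0501 0.0514 0.0521 0.0527 0.0531] [ 0.4516 -0.2234  0.0515]
tip 1 4859 [0.0001 0.0509 0.0518 0.0523 0.0529] [ 0.4935 -0.2504  0.0486]
[ 0.4737 -0.2364  0.0158] 0.04990881236910188 [-0.4  0.2  0.1] 0.0
block 19209 [ 0.491  -0.2097] [0.119  0.0356] 55.747398376464844
jar 9455 ((0.5361193418502808, -0.2760393023490906), 0.037596095353364944)
```

Tips are at about z 0.051 and I want about 0.013, so I lower 3.8 cm and close.

```bash
python3 -m pendant '[[[-0.05,0,-1.5,0],[-0.05,0,-3,0],[-0.05,0,-3.8,0],[-0.05,0,-3.8,0],[-0.05,0,-3.8,0]]]'
python3 -m pendant '[[[0,0,0,0],[0,0,0,0],[0,0,0,0],[0,0,0,0]]]' 3 90
python3 b.py | head -4
```

```text
clock: 8.95
position: [0.4739, -0.2381, -0.0211]
ee_rot: [0.001, 0.883, 0.47, 0.0]
force: [0.2, -0.0, -0.6]
opening: 0.05
grip_force: 0.0
clock: 9.35
position: [0.4738, -0.2381, -0.0209]
ee_rot: [0.001, 0.883, 0.47, 0.0]
force: [-0.8, 0.7, 5.5]
opening: 0.0348
grip_force: 90.4
tip -1 4778 [0.0146 0.0173 0.0191 0.0198 0.0208] [ 0.4596 -0.2172  0.0175]
tip 1 4677 [-0.0005  0.0163  0.0175  0.0185  0.0194] [ 0.4979 -0.2426  0.0119]
[ 0.4738 -0.2381 -0.0209] 0.03476716384836971 [-0.8  0.7  5.5] 90.39623379707336
block 32480 [ 0.4919 -0.2103] [0.1195 0.036 ] 56.041114807128906
```

```bash
python3 -m pendant '[[[0,0,4,0],[0,0,8.5,0],[0,0,13,0],[0,0,18,0],[1.5,3.5,19,0],[3,7,19,0.15],[5,11,19,0.3],[7,15.5,19,0.45],[9,20,19,0.6],[11,25,19,0.7]]]'
python3 -m pendant '[[[2.4,8.4,0,0.103],[2.4,8.4,0,0.103],[2.4,8.4,0,0.103],[2.4,8.4,0,0.103]]]'
cat > e.py <<'E'
from h import *
f,P=tips(); h=cv2.cvtColor(f['frame'],cv2.COLOR_RGB2HSV); ok=f['range_z']>0
m=ok&(h[...,0]<20)&(h[...,1]>100)&(P[...,2]>.13)&(f['range_z']>.08)
m=cv2.morphologyEx(m.astype(np.uint8),cv2.MORPH_OPEN,np.ones((5,5)))>0
(c,s,a)=cv2.minAreaRect(P[m][:,:2].astype(np.float32)); print('block',m.sum(),np.round(c,4),np.round(s,4),a,np.percentile(P[m][:,2],[5,50,95]).round(4))
for z,name in ((P,'w'),):
  e=ok&(h[...,1]<90)&(np.hypot(P[...,0]-.6255,P[...,1]-.011)<.05)
  for lo,hi in ((.101,.106),(.119,.129)):
    q=e&(P[...,2]>lo)&(P[...,2]<hi)
    if q.sum()>15: print('eye',lo,q.sum(),P[q].mean(0).round(4),cv2.minAreaRect(P[q][:,:2].astype(np.float32)))
E
cat > et.py <<'E'
from h import *
f=grab('top'); P=pts(f); ok=f['range_z']>0; h=cv2.cvtColor(f['frame'],cv2.COLOR_RGB2HSV)
e=ok&(h[...,1]<90)&(np.hypot(P[...,0]-.6255,P[...,1]-.011)<.05)
for lo,hi in ((.1,.107),(.117,.13)):
    q=e&(P[...,2]>lo)&(P[...,2]<hi)
    if q.sum()>5: print('topeye',lo,q.sum(),P[q].mean(0).round(4))
E
python3 e.py; python3 et.py; python3 -c "
from h import *
save(load('wrist'),'w6.png')"
```

```text
clock: 10.4
position: [0.5821, 0.0105, 0.1681]
ee_rot: [0.0, 0.667, 0.745, 0.0]
force: [-0.3, -0.9, -0.7]
opening: 0.0353
grip_force: 90.1
clock: 10.8
position: [0.6051, 0.0937, 0.1677]
ee_rot: [-0.0, 0.628, 0.778, -0.0]
force: [0.3, 1.1, -1.6]
opening: 0.0349
grip_force: 90.1
tip -1 2656 [0.204  0.2066 0.2073 0.2085 0.2098] [0.5798 0.0989 0.2064]
tip 1 2816 [0.204  0.2055 0.2066 0.2078 0.2085] [0.6243 0.1082 0.2056]
[0.6051 0.0937 0.1677] 0.0349180598987467 [ 0.3  1.1 -1.6] 90.1383912563324
block 32110 [0.5969 0.1267] [0.0363 0.1196] 12.94990062713623 [0.2292 0.2305 0.2316]
topeye 0.1 59 [0.6198 0.0094 0.1027]
topeye 0.117 21 [0.6182 0.0107 0.1254]
```

View pics/w6.png

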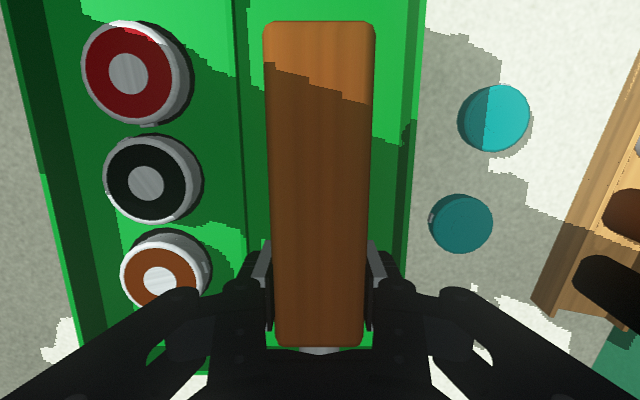

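The wrist view shows the brush held level over the bay, with the block at (320,180) and all three tins in their row. I align so the bar will meet the gate about 7 mm past hook_mid, and lower to just above the bar.

```bash
python3 -m pendant '[[[0.3,0.2,-2,-0.015],[0.3,0.2,-4,-0.015],[0.3,0.2,-5.5,-0.015],[0.3,0.2,-6.5,-0.015],[0.3,0.2,-6.5,-0.015],[0.3,0.2,-6.5,-0.015]]]'
python3 e.py
python3 - <<'E'
from h import *
f=grab('scene'); P=pts(f); 
a=cv2.resize(f['frame'][140:250,280:420],None,fx=5,fy=5,interpolation=cv2.INTER_CUBIC); cv2.imwrite('pics/s3.png',a[...,::-1])
# bar/hook points
h=cv2.cvtColor(f['frame'],cv2.COLOR_RGB2HSV); m=(h[...,1]<80)&(np.hypot(P[...,0]-.6255,P[...,1]-.011)<.06)&(P[...,2]>.1)&(P[...,2]<.2)
C=np.array([.5438,.0949]);R=np.array([[.9777,-.2099],[.2099,.9777]])
for v,u in np.argwhere(m)[::3]: print(u,v,((P[v,u,:2]-C)@R*1000).round(0),(P[v,u,2]*1000).round(0),f['frame'][v,u])
E
```

```text
clock: 11.5
position: [0.609, 0.0939, 0.1032]
ee_rot: [0.0, 0.635, 0.772, 0.0]
force: [0.3, 0.1, -0.8]
opening: 0.0347
grip_force: 90.1
tip -1 2734 [0.1397 0.1409 0.1429 0.1439 0.1447] [0.5837 0.0997 0.1414]
tip 1 2895 [0.1392 0.1415 0.1424 0.1436 0.1439] [0.6281 0.1082 0.1413]
[0.609  0.0939 0.1032] 0.03474231400755224 [ 0.3  0.1 -0.8] 90.14814376831055
block 32115 [0.6015 0.1272] [0.0363 0.119 ] 11.607635498046875 [0.1647 0.166  0.1671]
eye 0.101 213 [0.6205 0.0173 0.102 ] ((0.6211452484130859, 0.017743026837706566), (0.061300843954086304, 0.006185413803905249), 12.228320121765137)
323 200 [  9. -94.] 100.0 [ 75 104  82]
330 200 [ 58. -83.] 170.0 [ 99 127 109]
333 200 [ 62. -75.] 173.0 [155 167 159]
336 200 [ 60. -67.] 170.0 [186 188 189]
319 201 [  62. -113.] 176.0 [100 127 109]
322 201 [  62. -105.] 175.0 [156 178 165]
325 201 [ 63. -97.] 175.0 [182 186 187]
328 201 [ 62. -89.] 171.0 [165 168 169]
331 201 [ 64. -81.] 173.0 [140 144 144]
334 201 [ 63. -73.] 170.0 [147 151 150]
337 201 [ 66. -65.] 173.0 [117 121 121]
342 201 [ 59. -50.] 161.0 [87 93 90]
345 201 [ 62. -42.] 163.0 [8
[... 2035 characters left out ...]
0 [179 184 190]
326 216 [ 79. -96.] 124.0 [154 159 164]
324 217 [ 67. -99.] 101.0 [181 187 192]
328 217 [ 70. -88.] 104.0 [125 176 143]
324 218 [  73. -100.] 105.0 [180 186 191]
327 218 [ 71. -91.] 101.0 [155 163 165]
324 219 [  73. -100.] 100.0 [173 179 184]
327 219 [ 74. -92.] 100.0 [155 160 164]
324 220 [  76. -100.] 100.0 [171 177 182]
328 220 [ 80. -90.] 104.0 [178 190 193]
326 221 [ 85. -96.] 108.0 [90 94 96]
323 222 [  82. -104.] 100.0 [101 107 108]
327 222 [ 85. -93.] 102.0 [136 139 145]
324 223 [  87. -102.] 103.0 [105 108 112]
327 223 [ 88. -94.] 102.0 [107 110 114]
325 224 [  90. -100.] 101.0 [74 80 79]
328 232 [121. -96.] 109.0 [59 80 63]
326 233 [ 121. -101.] 106.0 [102 106 104]
```

View pics/s3.png

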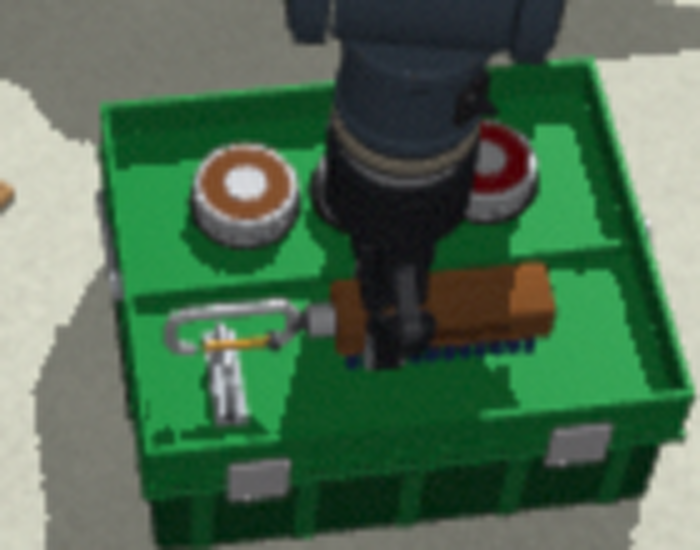

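The scene view shows the hook straddling the eye with the brass gate directly over the bar. The bar is at caddy y ≈ -98 and the hook's end at ≈ -128, so the bar sits about 4–7 mm past hook_mid, as planned. I press down.

```bash
python3 -m pendant '[[[0,0,-0.5,0],[0,0,-1,0],[0,0,-1.4,0],[0,0,-1.8,0],[0,0,-2.1,0],[0,0,-2.3,0],[0,0,-2.3,0],[0,0,-2.3,0]]]'
python3 e.py | tail -3
```

```text
clock: 12.4
position: [0.6084, 0.0952, 0.0797]
ee_rot: [-0.0, 0.635, 0.773, 0.0]
force: [0.6, 1.9, 0.3]
opening: 0.0348
grip_force: 90.3
tip 1 2999 [0.1163 0.1174 0.1187 0.1199 0.1203] [0.6281 0.1091 0.1178]
[0.6084 0.0952 0.0797] 0.03480199083407683 [0.6 1.9 0.3] 90.28574466705322
block 32180 [0.6011 0.1285] [0.0364 0.1191] 11.302667617797852 [0.1412 0.1425 0.1436]
```

Height is right (block top 0.1425, so the bristles are on the floor). I draw back along +y of the caddy.

```bash
python3 -m pendant '[[[-0.06,0.3,0,0],[-0.12,0.6,0,0],[-0.19,0.9,0,0],[-0.25,1.2,0,0],[-0.3,1.45,0,0],[-0.35,1.7,0,0],[-0.35,1.7,0,0],[-0.35,1.7,0,0]]]'
cat > s.py <<'E'
from h import *
import sys
f,_=tips(); f=grab('scene'); P=pts(f)
a=cv2.resize(f['frame'][185:235,300:370],None,fx=10,fy=10,interpolation=cv2.INTER_CUBIC); cv2.imwrite('pics/'+sys.argv[1],a[...,::-1])
h=cv2.cvtColor(f['frame'],cv2.COLOR_RGB2HSV); C=np.array([.5438,.0949]);R=np.array([[.9777,-.2099],[.2099,.9777]])
Q=np.concatenate([(P[...,:2]-C)@R,P[...,2:]],-1)*1000
near=(abs(Q[...,0]-62)<20)&(abs(Q[...,1]+90)<50)
m=near&(h[...,1]<80)&(Q[...,2]>128); print('hook end y',np.sort(Q[m][:,1])[:6].round(1))
b=near&(h[...,1]<80)&(abs(Q[...,2]-122)<5); print('bar y',np.median(Q[b][:,1]).round(1),b.sum())
g=near&(h[...,0]>12)&(h[...,0]<32)&(h[...,1]>110); q=Q[g]; q=q[q[:,1].argsort()]; print('gate',[(int(u),int(v)) for v,u in np.argwhere(g)],q.round(0).tolist())
E
python3 s.py s4.png
```

```text
clock: 13.25
position: [0.605, 0.1118, 0.0796]
ee_rot: [-0.0, 0.635, 0.773, -0.0]
force: [0.0, 0.5, -1.8]
opening: 0.0348
grip_force: 90.4
tip -1 2794 [0.1158 0.1177 0.1192 0.1201 0.1211] [0.5797 0.1176 0.1179]
tip 1 2904 [0.1154 0.1178 0.1189 0.1199 0.1201] [0.6244 0.1259 0.1178]
[0.605  0.1118 0.0796] 0.034798625998675815 [ 0.   0.5 -1.8] 90.4330587387085
hook end y [-110.3 -110.3 -110.2 -110.  -107.8 -107.8]
bar y -97.2 32
gate [(338, 211), (339, 211), (328, 212), (329, 212), (330, 212), (331, 212), (332, 212), (333, 212), (334, 212), (335, 212), (336, 212), (337, 212), (338, 212), (339, 212), (328, 213), (329, 213), (330, 213), (331, 213), (332, 213), (333, 213), (334, 213)] [[65.0, -88.0, 116.0], [61.0, -87.0, 115.0], [66.0, -85.0, 117.0], [62.0, -85.0, 116.0], [63.0, -82.0, 113.0], [61.0, -82.0, 115.0], [65.0, -80.0, 115.0], [60.0, -79.0, 113.0], [64.0, -77.0, 113.0], [61.0, -76.0, 113.0], [67.0, -74.0, 116.0], [64.0, -74.0, 117.0], [65.0, -71.0, 113.0], [62.0, -71.0, 114.0], [62.0, -68.0, 114.0], [63.0, -65.0, 114.0], [65.0, -63.0, 116.0], [63.0, -59.0, 113.0], [58.0, -59.0, 110.0], [64.0, -57.0, 114.0], [59.0, -56.0, 112.0]]
```

View pics/s4.png

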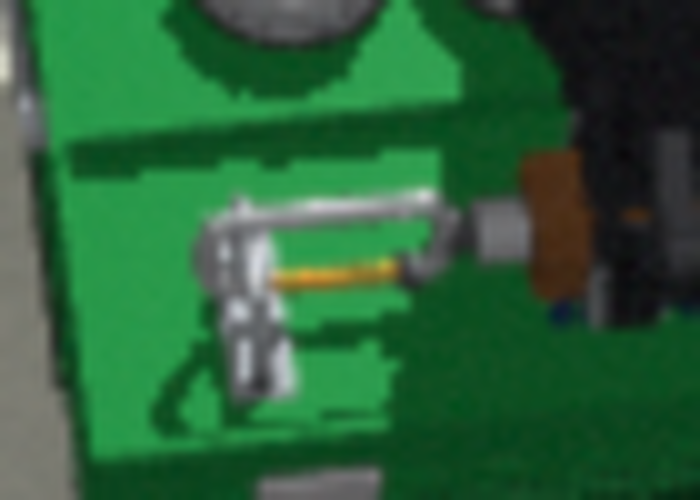

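The view shows the brass gate level (shut) with the bar in the bowl, about 24 mm past hook_mid. Releasing and retreating.

```bash
python3 -m pendant '[[[0,0,0,0],[0,0,0,0],[0,0,0,0],[0,0,0,0],[0,0,3,0],[0,0,7,0],[0,0,12,0],[0,0,17,0],[0,0,17,0],[0,0,17,0]]]' 5.2
python3 s.py s5.png
python3 - <<'E'
from h import *
f=load('wrist');P=pts(f); h=cv2.cvtColor(f['frame'],cv2.COLOR_RGB2HSV); ok=f['range_z']>0
C=np.array([.5438,.0949]);R=np.array([[.9777,-.2099],[.2099,.9777]])
m=ok&(h[...,0]<20)&(h[...,1]>100)&(abs(P[...,2]-.142)<.008)
(c,s,a)=cv2.minAreaRect(P[m][:,:2].astype(np.float32)); print('block',np.round(c,4),((np.array(c)-C)@R).round(4),np.round(s,4),a,np.percentile(P[m][:,2],[5,50,95]).round(4))
f=grab('top');P=pts(f);h=cv2.cvtColor(f['frame'],cv2.COLOR_RGB2HSV)
g=(abs(P[...,2]-.1225)<.004)&(np.hypot(P[...,0]-.49,P[...,1]-.086)<.12)&~((h[...,0]>40)&(h[...,0]<90)&(h[...,1]>110))
n,l,s,c=cv2.connectedComponentsWithStats(g.astype(np.uint8))
for i in range(1,n):
    if s[i,4]>60: print('tin',s[i,4],((P[l==i].mean(0)[:2]-C)@R).round(4))
E
```

```text
clock: 14.35
position: [0.6059, 0.1118, 0.2517]
ee_rot: [0.002, 0.635, 0.773, 0.001]
force: [-0.2, -0.0, -0.6]
opening: 0.0517
grip_force: 0.0
tip -1 3113 [0.2863 0.2877 0.2883 0.2888 0.2896] [0.5792 0.1055 0.2877]
tip 1 3406 [0.2886 0.2895 0.29   0.2903 0.2907] [0.63   0.1169 0.2895]
[0.6059 0.1118 0.2517] 0.05172781117974558 [-0.2 -0.  -0.6] 0.0
hook end y [-110.4 -110.4 -110.3 -110.  -107.9 -107.6]
bar y -96.1 30
gate [(329, 212), (330, 212), (331, 212), (332, 212), (333, 212), (334, 212), (335, 212), (336, 212), (337, 212), (338, 212), (339, 212), (328, 213), (329, 213), (330, 213), (331, 213), (332, 213), (334, 213), (335, 213)] [[63.0, -88.0, 113.0], [64.0, -85.0, 114.0], [61.0, -85.0, 114.0], [65.0, -82.0, 116.0], [60.0, -82.0, 113.0], [63.0, -79.0, 112.0], [60.0, -79.0, 112.0], [65.0, -77.0, 114.0], [60.0, -76.0, 112.0], [61.0, -73.0, 113.0], [65.0, -71.0, 113.0], [63.0, -71.0, 115.0], [64.0, -68.0, 111.0], [60.0, -68.0, 111.0], [63.0, -65.0, 114.0], [63.0, -62.0, 114.0], [65.0, -60.0, 116.0], [63.0, -57.0, 112.0]]
block [0.5972 0.1445] [0.0627 0.0373] [0.0352 0.1183] 11.316679000854492 [0.1405 0.142  0.1433]
tin 260 [-0.0571 -0.0709]
tin 194 [-0.0602 -0.0031]
```

View pics/s5.png

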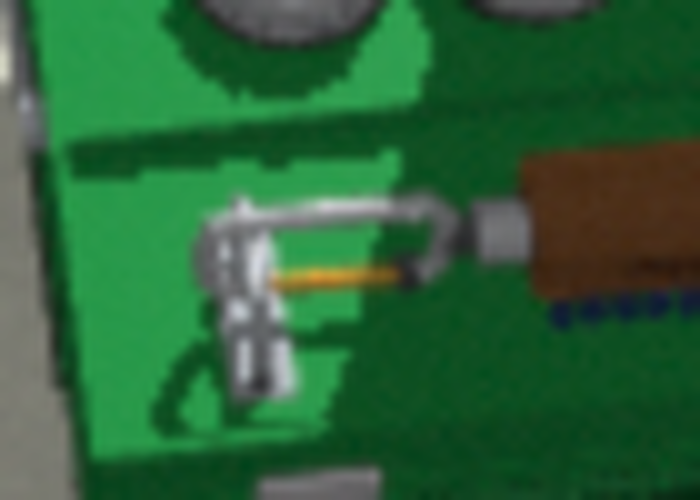

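The close view shows the gate level and shut, the bar inside the bowl, and the brush level on its bristles (block top 0.142). The three tins are in their row, and the gripper is clear.

```bash
python3 -c "
from bench import r;print(r.hand_in())"
```

```text
the job is handed in; nothing more can be done
None
```

The job is handed in at about 14 s of the 54 s allowed: the brown tin is on the empty pad completing the row, the brush stands level in the bay with its hook clipped on the eye and the gate shut, and the gripper is clear of everything; the hand-in gave no verdict, so this rests on my camera measurements.

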